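# Lift the game board off the repair turntable and hold it level

## Task

Swing the turntable's hold-down finger right off the game board (either way round), then lift the board straight up off its pins and hold it still and level, about 10 cm above the standoffs and still over the turntable, so that its solder side can be inspected. Keep the board level all the way and leave the loose parts and tools on the bench alone. Finish while holding the board in the air: do not put it down or let go.

Things in the scene. Friction and masses are not known exactly. Their poses are not given: they have to be found in the camera images.
- turntable: Repair turntable fixed on the bench at any place and yaw. Origin: centre of its underside. Platter 210 mm across, top 45 mm above the bench, brake on (slips at 0.8 N m). Four standoffs, 30 mm tall, at x +-46, y +-19 mm, each with a locating pin 4 mm thick, 6 mm tall. A post at x = +80 mm carries the hold-down finger.
- board: Green game board, 110 (x) x 60 (y) x 3 mm, 130-220 g; origin: centre of underside, 75 mm above the bench on the standoffs, in line with the turntable. Holes sit over the pins, 2 mm play. To grip: aluminium rails flush along both long edges, 60 mm over both, from underside to 8 mm up, x -52 to +24 mm, free beside. Heatsink 26 x 34 mm at x -26, top 23 mm up; chips 7 mm. +x end under the finger.
- board_balance (a point): The board's balance point (centre of mass seen from above), at half the height of the rails: x = -14.6, y = 0, z = 4 mm in the board's frame, 79 mm above the bench when the board is seated. Held by the rails here, the board does not try to tip.
- hold_knob (a point): Centre of the top face of the hold-down finger's knurled aluminium knob: 20 mm across, its grip 95 to 117 mm above the bench (this point: 117), 40 mm from the pivot. It is fixed on the end of a steel finger 14 mm wide, 87 to 92 mm above the bench. A rubber foot 12 mm across below it ends 2 mm above the board, which cannot rise while the foot is over it.
- hold_pivot (a point): The hold-down finger's upright pivot axis, on the post 25 mm beyond the board's +x end; this point is 93 mm above the bench, the nut on it ends at 99 mm. The finger lies along the line from here to the knob.
- hold_down (a joint): Angle of the hold-down finger about its upright pivot, rad. 0: along the board's middle line, foot 15 mm in from the board's end. Positive: counterclockwise from above. Swings to 1.75 either way, stays where left, needs about 1.3 N at the knob. Fully clear of the board beyond about 1.2 either way. Starts within 0.25 of 0.
- pin_extractor: Bystander: yellow plastic pin extractor, 84 mm long with its thin steel tube, 10 mm high, lying loose on the bench near the turntable. Origin: underside, near the middle; x along it.
- regulator_a: Bystander: black ceramic voltage regulator with a steel tab and three legs, about 47 x 22 x 7 mm, loose on the bench near the turntable. Origin: underside of the black body.
- regulator_b: Bystander: a second, identical regulator, loose on the bench near the turntable.
- trackball_ring: Bystander: chrome trackball ring lying flat on the bench, 90 mm outside, 62 mm inside, 9 mm high. Origin: centre of its underside.
- spinner_knob: Bystander: red anodised aluminium control knob standing loose on the bench, 38 mm across, 26 mm high. Origin: centre of its underside.
- screwdriver: Bystander: screwdriver with a black handle, 170 mm long, lying on the bench near the turntable. x along it.
- screw_tray: Bystander: open steel tray with screws, 75 x 55 x 16 mm, on the bench near the turntable. Origin: centre of its underside.
Not all that is in view belongs to the job. Of the things like the turntable, leave any that is red; of the rest the larger one is meant.

How it is judged:
By the outcome, as a careful person would: the job done as asked, in the order asked, and still so for the second after the job is handed in, while the arm keeps its last pose, push and grip.
It also fails if it takes over 50 s, if anything falls off the work surface, if the arm or the gripper's body presses on something with over 40 N, if the wrist force passes 120 N, or if a joint passes its speed limit or range.

## Robot

A 7-joint arm with a two-finger parallel gripper is mounted at the origin on the work surface. World frame = base frame: x ahead of the robot, y to its left, z up, the work surface at z = 0. Lengths are in m, angles in degrees, forces in N, time in s.
With the tool pointing down it reaches from about 0.425 to 1.025 m from the base axis. Payload 9.4 kg.
Tool frame: the origin (TCP) lies between the finger pads; the fingertips stand 19 mm ahead of it and the grasp point (between the pads) is the TCP (r.tip_extent is the distance from the TCP to the fingertips, in m); z points along the fingers, y is the line along which they close (so a half turn about z gives the same grasp; the last joint's range is limited). The gripper opens to 85 mm and grips with 20 to 120 N. Pads are 22 mm wide; open, the fingers measure 114 mm over their backs; the gripper's body (76 mm by 85 mm) begins 54 mm behind the grasp point. The pads swing forward as they close: fully open they stand 13 mm farther back than shut.
Start: joints at [67.454, 34.337, -0.143, 91.639, 0.103, 54.024, -4.572], TCP at [0.226, -0.689, 0.213] pointing down, gripper open.
Joint ranges: [-147.43, 147.43], [-19.82, 112.94], [-74.19, 73.91], [6.32, 146.72], [-59.91, 239.91], [6.04, 106.73], [-150.56, 150.56]. Speed limits (degrees/s): [127.2, 127.2, 172.46, 172.46, 180, 180, 180].

## Interface

Orientations are given as a 3x3 rotation matrix whose columns are the frame's x, y, z axes.
In Python, from bench import r gives the robot as it stands.
- The arm moves only by the tool servo_tool, never from a script. Its argument "targets" is a list of rows, each a list of 7 numbers: the shift along the tool's x, y, z as a fraction of full scale, then the turn, a rotation vector about the tool's x, y, z as a fraction of full scale, then the opening, from 0 (shut) to 1 (fully open). In form: [[tx, ty, tz, ax, ay, az, hand], ...]. A call has exactly 5 rows; each row is the pose to reach, as a shift and turn from the pose commanded when the call began, along the tool's axes at that moment, turning the shorter way round; what a row does not reach only later rows make up. Full scale, the value 1, is 0.08 m for a shift and pi rad for a turn. A row lasts 1/8 s, in which the tool goes at most 62.5 mm and 10.7 degrees, less where a joint would pass 70% of its speed; a pose out of reach is approached as far as the arm can. A call with a number of a shift or a turn outside -1 to 1 is refused whole. A call with a gripper value outside its range is refused whole. The fingers move at their own pace and stop on an object; "force" is the grip in N (left out, the last holds). Time passes only in rows, so rows that repeat a pose let the fingers close, or fill a call up. It gives the time, the measured TCP pose, the force, the opening and the grip force at its end, in the units of the state.
- r.state(): the state, without advancing time (a new reading comes with each control period).
- r.get_image(name): name is "scene" or "top" or "wrist"; returns (picture, depth): 400x640x3 uint8, blue, green, red; 400x640 float32, m along the optical axis (not along the pixel's ray), 0 where there is no reading.
- r.get_calibration(name): a dict with "fx", "fy", "cx", "cy" (pixels), "position" and "orientation" of the camera in the world. Camera axes: x right, y down, z forward; pixel columns grow to the right and rows downward; lengths in m; the calibration is good to about 2 mm. A picture is of the moment at which its call begins: read the wrist's pose just before it. get_calibration takes no time and is no camera call; for the wrist camera it gives the pose at the moment of the call.
- r.finish_job(): hands the job in; it is judged then, once.
The state is a dict: "t": time; "qpos": joint angles; "dq": joint speeds; "joint_torque": joint torques, N m; "eef_pos": TCP position; "tool_rot": TCP orientation; "contact_force": force on the tool from outside, world axes, zero at the start; "wrist_torque": the same for the moment, N m; "finger_gap": finger opening in m; "grasp_force": force on a finger pad.
Only numpy, scipy, OpenCV 4.12 (cv2) and the standard library are available. Lean on these libraries where they do the work, as an engineer would, in place of code of your own. Each camera call takes 0.05 s, during which the arm holds its last target. There are 200 camera calls.

## Working session

There is one attempt and no reset: what is moved stays moved. The work goes in short steps, Python scripts to look and compute and a tool call to move; the robot and the scene stay as the last step left them, time stands still between calls to the robot, and variables do not carry over. Pictures are saved under pics/ and viewed, at most 10 in all, crops included, and the job is handed in when it is done.

Besides the shell and the picture viewer there is one more tool, called as name([rows], argument=value, ...), one row to a line, values as JSON. servo_tool: Moves the arm, as the interface text tells. Its arguments: {"type":"object","properties":{"targets":{"type":"array","items":{"type":"array","items":{"type":"number","minimum":-1,"maximum":1}}},"force":{"type":"number"}},"required":["targets"]}

```bash
ls; mkdir -p pics; python3 - <<'E'
from bench import r
import cv2,numpy as np
for n in("scene","top"):
    im,d=r.get_image(n); cv2.imwrite(f"pics/{n}0.png",im); np.savez(f"{n}0.npz",im=im,d=d)
    c=r.get_calibration(n); print(n,c)
s=r.state();print(s)
E
```

```text
pics
scene {'fx': 425.00376704297884, 'fy': 425.00376704297884, 'cx': 317.3518739032131, 'cy': 192.03777105180728, 'position': array([1.1671724 , 0.09264612, 0.6180553 ]), 'orientation': array([[-0.06625281,  0.6536363 , -0.75390328],
       [ 0.9978005 ,  0.04504556, -0.0486318 ],
       [ 0.00217249, -0.75546707, -0.65518302]])}
top {'fx': 413.63896540664376, 'fy': 413.63896540664376, 'cx': 320.80841908079236, 'cy': 198.51274785679914, 'position': array([0.44227732, 0.04315633, 0.92343771]), 'orientation': array([[ 1.12669840e-02, -9.86862924e-01,  1.61166451e-01],
       [-9.99936313e-01, -1.12248457e-02,  1.17197065e-03],
       [ 6.52494163e-04, -1.61169392e-01, -9.86926543e-01]])}
{'t': 0.1, 'qpos': array([67.4538644 , 34.38162053, -0.14562015, 91.67456873,  0.10515836,
       54.02472794, -4.57245086]), 'dq': array([ 0.02296375, -0.08642428,  0.09201902, -0.07918772,  0.11051254,
       -0.1126082 , -0.02697891]), 'joint_torque': array([ 6.49821493e-03, -7.77995539e+01,  1.57040723e+00, -2.58622706e+01,
        1.26510614e-02,  5.56606916e-03, -1.83239280e-05]), 'eef_pos': array([ 0.22570091, -0.6885156 ,  0.21209318]), 'tool_rot': array([[ 9.50212906e-01,  3.11600844e-01, -5.89565322e-04],
       [ 3.11601360e-01, -9.50212055e-01,  1.28176383e-03],
       [-1.60813385e-04, -1.40165789e-03, -9.99999005e-01]]), 'contact_force': array([-0.29107158,  0.28258083, -0.08124028]), 'wrist_torque': array([-0.00163806,  0.00221389,  0.01020987]), 'grasp_force': 0.0, 'finger_gap': 0.08511270582910997}
```

View pics/top0.png

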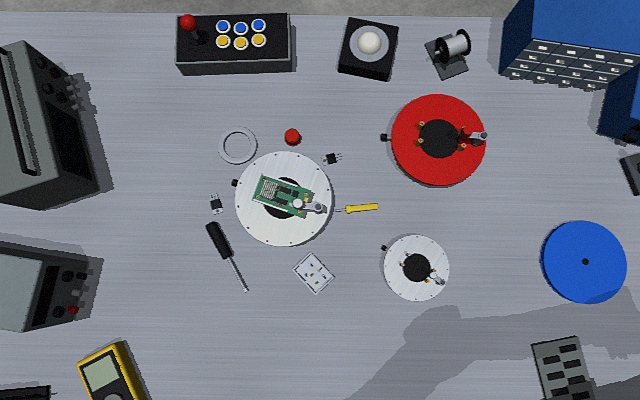

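View pics/scene0.png

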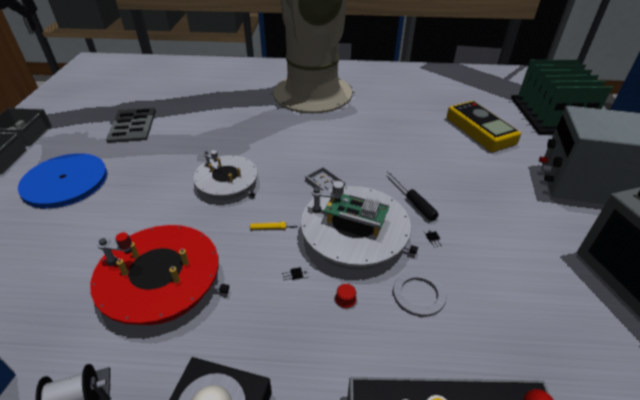

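Candidates in the top view are the large white turntable with the green board (284,198), the red turntable (438,140), the small white turntable (417,267) and a blue disc (584,262). I choose the white one at (284,198): it isn't red, it's larger than the other white one, and it carries the board. Next is a close crop and measurement.

```bash
cat > h.py <<'E'
import numpy as np,cv2
def cloud(d,c):
    v,u=np.mgrid[:d.shape[0],:d.shape[1]]
    p=np.dstack([(u-c['cx'])/c['fx']*d,(v-c['cy'])/c['fy']*d,d])
    return p@np.array(c['orientation']).T+np.array(c['position'])
def px(P,c):
    q=(np.asarray(P)-c['position'])@np.array(c['orientation']); return q[...,:2]/q[...,2:]*c['fx']+[c['cx'],c['cy']]
E
python3 - <<'E'
from bench import r
import cv2,numpy as np
from h import *
z=np.load("top0.npz");im,d=z['im'],z['d'];c=r.get_calibration("top")
P=cloud(d,c);x0,y0=225,140;S=np.s_[140:260,225:345]
Q=P[S];I=im[S].astype(int)
pl=(abs(Q[...,2]-.045)<.006)&(I.min(2)>130)
print('platter z',np.median(Q[pl][:,2]))
(cx,cy),rad=cv2.minEnclosingCircle(np.float32(Q[pl][:,:2]*1000));print('platter',cx,cy,rad)
g=(I[...,1]>I[...,2]+25)&(I[...,1]>I[...,0]+10)
m=(Q[...,2]>.068)&(Q[...,2]<.105)&(d[S]>0)
for n,k in(('green',g&m),('high',m)):
    q=np.float32(Q[k][:,:2]*1000);print(n,k.sum(),cv2.minAreaRect(q),np.median(Q[k][:,2]))
k=Q[...,2]>.108;print('knob',k.sum(),np.median(Q[k],0),np.argwhere(k).mean(0)+[y0,x0])
cv2.imwrite("pics/crop0.png",cv2.resize(im[S],(600,600),interpolation=cv2.INTER_CUBIC))
E
```

```text
platter z 0.04519775617167637
platter 587.1381225585938 127.1942138671875 104.85562896728516
green 668 ((586.8253173828125, 126.74313354492188), (109.45177459716797, 60.11332321166992), 71.3509521484375) 0.07814974876286729
high 1568 ((581.7327880859375, 110.86541748046875), (144.88006591796875, 60.57082748413086), 71.288818359375) 0.08004511225334948
knob 131 [0.56043438 0.08702739 0.11745393] [203.15267176 289.72519084]
```

View pics/crop0.png

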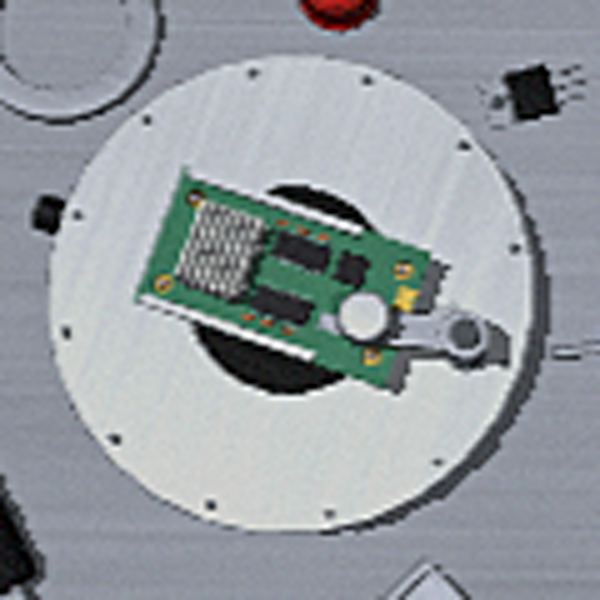

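The crop confirms the large white turntable with its green board. Heatsink is at crop (220,250), knob at (362,316) and pivot at (466,335), so board +x points right and down. Next I refine the knob position and work out the transit.

```bash
cat >> h.py <<'E'
C=np.array([.5870,.1269]);yaw=np.radians(-108.68)
def B(x,y): # board frame mm -> world xy
    return C+np.array([[np.cos(yaw),-np.sin(yaw)],[np.sin(yaw),np.cos(yaw)]])@[x/1e3,y/1e3]
def plan(s,xy,z,xang=None):
    "shift (fractions) and az fraction from state s"
    R=s['tool_rot'];p=R.T@(np.array([*xy,z])-s['eef_pos'])/.08
    a=None
    if xang is not None:
        cur=np.degrees(np.arctan2(R[1,0],R[0,0])); a=-((xang-cur+180)%360-180)/180
    return np.round(p,3),a
E
python3 - <<'E'
from bench import r
from h import *
z=np.load("top0.npz");d=z['d'];c=r.get_calibration("top");P=cloud(d,c)
Q=P[140:260,225:345];k=abs(Q[...,2]-.1175)<.002
q=Q[k][:,:2]*1000;(x,y),rad=cv2.minEnclosingCircle(np.float32(q));print(k.sum(),x,y,rad,np.median(q,0))
pv=B(80,0)*1e3;n=abs(Q[...,2]-.099)<.003
near=np.linalg.norm(Q[...,:2]*1000-pv,axis=2)<15
print('pivot pred',pv,'nut',np.median(Q[n&near],0)); v=np.array([x,y])-pv
print(np.linalg.norm(v),np.degrees(np.arctan2(v[1],v[0])))
s=r.state();print(plan(s,(x/1e3,y/1e3),.213,86))
E
```

```text
58 565.2245483398438 91.04203033447266 9.559956550598145 [564.59422098  90.97004932]
pivot pred [561.37741342  51.11422919] nut [0.56160278 0.05061553 0.0987513 ]
40.11271308554259 84.49641003467347
(array([ 7.069e+00, -7.937e+00, -1.000e-03]), np.float64(-0.3769124297992837))
```

servo_tool([
  [0.18, -0.2, 0, 0, 0, 0, 0.6],
  [0.35, -0.4, 0, 0, 0, 0, 0.45],
  [0.53, -0.6, 0, 0, 0, 0, 0.45],
  [0.71, -0.8, 0, 0, 0, 0, 0.45],
  [0.884, -0.992, 0, 0, 0, 0, 0.45],
])

```text
t: 0.72
eef_pos: [0.2689, -0.5902, 0.2129]
tool_rot: [[0.95, 0.312, -0.0], [0.312, -0.95, 0.0], [-0.0, -0.0, -1.0]]
contact_force: [0.6, -0.4, -0.6]
finger_gap: 0.0382
grasp_force: 0.0
```

servo_tool([
  [0.18, -0.2, 0, 0, 0, 0, 0.45],
  [0.35, -0.4, 0, 0, 0, 0, 0.45],
  [0.53, -0.6, 0, 0, 0, 0, 0.45],
  [0.71, -0.8, 0, 0, 0, 0, 0.45],
  [0.884, -0.992, 0, 0, 0, 0, 0.45],
])

```text
t: 1.35
eef_pos: [0.3114, -0.4927, 0.2129]
tool_rot: [[0.95, 0.312, 0.0], [0.312, -0.95, -0.0], [0.0, 0.0, -1.0]]
contact_force: [-0.1, 1.4, 0.2]
finger_gap: 0.0385
grasp_force: 0.0
```

servo_tool([
  [0.18, -0.2, 0, 0, 0, 0, 0.45],
  [0.35, -0.4, 0, 0, 0, 0, 0.45],
  [0.53, -0.6, 0, 0, 0, 0, 0.45],
  [0.71, -0.8, 0, 0, 0, 0, 0.45],
  [0.884, -0.992, 0, 0, 0, 0, 0.45],
])

```text
t: 1.98
eef_pos: [0.3538, -0.3952, 0.2129]
tool_rot: [[0.95, 0.312, 0.0], [0.312, -0.95, 0.0], [0.0, 0.0, -1.0]]
contact_force: [0.1, 0.5, -0.2]
finger_gap: 0.0384
grasp_force: 0.0
```

servo_tool([
  [0.18, -0.2, 0, 0, 0, 0, 0.45],
  [0.35, -0.4, 0, 0, 0, 0, 0.45],
  [0.53, -0.6, 0, 0, 0, 0, 0.45],
  [0.71, -0.8, 0, 0, 0, 0, 0.45],
  [0.884, -0.992, 0, 0, 0, 0, 0.45],
])

```text
t: 2.6
eef_pos: [0.3962, -0.2978, 0.2129]
tool_rot: [[0.95, 0.312, 0.0], [0.312, -0.95, -0.0], [0.0, 0.0, -1.0]]
contact_force: [0.1, 0.5, -0.1]
finger_gap: 0.0385
grasp_force: 0.0
```

servo_tool([
  [0.18, -0.2, 0, 0, 0, 0, 0.45],
  [0.35, -0.4, 0, 0, 0, 0, 0.45],
  [0.53, -0.6, 0, 0, 0, 0, 0.45],
  [0.71, -0.8, 0, 0, 0, 0, 0.45],
  [0.884, -0.992, 0, 0, 0, 0, 0.45],
])

```text
t: 3.22
eef_pos: [0.4385, -0.2003, 0.2129]
tool_rot: [[0.95, 0.312, 0.0], [0.312, -0.95, -0.0], [0.0, 0.0, -1.0]]
contact_force: [-0.6, 0.4, -0.1]
finger_gap: 0.0383
grasp_force: 0.0
```

servo_tool([
  [0.18, -0.2, 0, 0, 0, 0, 0.45],
  [0.35, -0.4, 0, 0, 0, 0, 0.45],
  [0.53, -0.6, 0, 0, 0, 0, 0.45],
  [0.71, -0.8, 0, 0, 0, 0, 0.45],
  [0.884, -0.992, 0, 0, 0, 0, 0.45],
])

```text
t: 3.85
eef_pos: [0.4808, -0.103, 0.2129]
tool_rot: [[0.95, 0.312, 0.0], [0.312, -0.95, -0.0], [0.0, 0.0, -1.0]]
contact_force: [1.0, -1.0, 0.1]
finger_gap: 0.0386
grasp_force: 0.0
```

servo_tool([
  [0.18, -0.2, 0, 0, 0, 0, 0.45],
  [0.35, -0.4, 0, 0, 0, 0, 0.45],
  [0.53, -0.6, 0, 0, 0, 0, 0.45],
  [0.71, -0.8, 0, 0, 0, 0, 0.45],
  [0.884, -0.992, 0, 0, 0, 0, 0.45],
])

```text
t: 4.47
eef_pos: [0.5233, -0.0055, 0.2129]
tool_rot: [[0.95, 0.312, 0.0], [0.312, -0.95, -0.0], [0.0, 0.0, -1.0]]
contact_force: [0.5, -0.4, -0.5]
finger_gap: 0.0381
grasp_force: 0.0
```

servo_tool([
  [0.18, -0.2, 0, 0, 0, -0.037, 0.45],
  [0.35, -0.4, 0, 0, 0, -0.074, 0.45],
  [0.53, -0.6, 0, 0, 0, -0.11, 0.45],
  [0.71, -0.8, 0, 0, 0, -0.147, 0.45],
  [0.88, -0.99, 0, 0, 0, -0.184, 0.45],
])

```text
t: 5.1
eef_pos: [0.5655, 0.0917, 0.2128]
tool_rot: [[0.623, 0.783, -0.0], [0.783, -0.623, -0.0], [-0.0, -0.0, -1.0]]
contact_force: [-0.3, -0.4, 0.4]
finger_gap: 0.0384
grasp_force: 0.0
```

servo_tool([
  [0, 0, 0, 0, 0, -0.046, 0.45],
  [0, 0, 0, 0, 0, -0.092, 0.45],
  [0, 0, 0, 0, 0, -0.138, 0.45],
  [0, 0, 0, 0, 0, -0.184, 0.45],
  [0, 0, 0, 0, 0, -0.184, 0.45],
])

```text
t: 5.72
eef_pos: [0.5653, 0.0907, 0.2127]
tool_rot: [[0.099, 0.995, -0.0], [0.995, -0.099, 0.0], [0.0, -0.0, -1.0]]
contact_force: [0.1, -1.2, 0.5]
finger_gap: 0.0388
grasp_force: 0.0
```

```bash
python3 - <<'E'
from bench import r
from h import *
s=r.state();print(s['t'],s['eef_pos'],s['finger_gap'],s['qpos'],s['contact_force']);print(s['tool_rot'].round(4))
print(plan(s,(.565,.091),.114,84.5))
im,d=r.get_image("wrist");cv2.imwrite("pics/w1.png",im)
c=r.get_calibration("wrist");P=cloud(d,c)
for k in(abs(P[...,2]-.1175)<.002,):
    k&=np.linalg.norm(P[...,:2]-[.565,.091],axis=2)<.02
    print(k.sum(),P[k].mean(0) if k.any() else 0)
E
```

```text
5.725 [0.56529203 0.09071318 0.21272128] 0.03880863960743767 [  2.65252874  25.57811243 -24.43631716 110.88387462  14.23358198
  46.47531535 -35.21740583] [ 0.12938321 -1.23302661  0.50596531]
[[ 9.880e-02  9.951e-01 -3.000e-04]
 [ 9.951e-01 -9.880e-02  2.000e-04]
 [ 2.000e-04 -3.000e-04 -1.000e+00]]
(array([ 0.003, -0.004,  1.234]), np.float64(-0.00095679629058291))
326 [0.5642665  0.09027304 0.11663185]
```

View pics/w1.png

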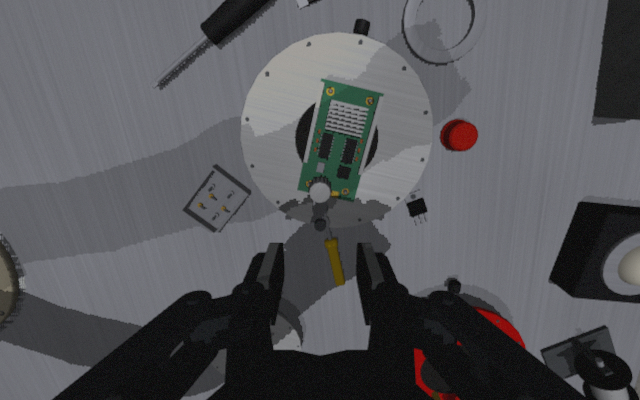

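The wrist view shows the knob at (320,190); its measured position agrees within 1 mm of the tool axis. Now descend around it and close to a loose cage.

servo_tool([
  [0, 0, 0.25, 0, 0, 0, 0.45],
  [0, 0, 0.5, 0, 0, 0, 0.45],
  [0, 0, 0.75, 0, 0, 0, 0.45],
  [0, 0, 0.9, 0, 0, 0, 0.45],
  [0, 0, 0.97, 0, 0, 0, 0.45],
])

```text
t: 6.4
eef_pos: [0.5653, 0.0905, 0.1348]
tool_rot: [[0.099, 0.995, -0.001], [0.995, -0.099, -0.0], [-0.0, -0.001, -1.0]]
contact_force: [0.1, -0.3, -0.4]
finger_gap: 0.0386
grasp_force: 0.0
```

servo_tool([
  [0, 0, 0.1, 0, 0, 0, 0.45],
  [0, 0, 0.2, 0, 0, 0, 0.45],
  [0, 0, 0.26, 0, 0, 0, 0.4],
  [0, 0, 0.26, 0, 0, 0, 0.32],
  [0, 0, 0.26, 0, 0, 0, 0.32],
])

```text
t: 7.02
eef_pos: [0.5655, 0.0904, 0.1146]
tool_rot: [[0.098, 0.995, 0.0], [0.995, -0.098, 0.0], [0.0, 0.0, -1.0]]
contact_force: [0.6, 0.1, 0.0]
finger_gap: 0.0273
grasp_force: 0.0
```

```bash
python3 - <<'E'
from bench import r
from h import *
s=r.state();print(s['t'],s['eef_pos'],s['finger_gap'],s['contact_force'],s['grasp_force'])
pv=B(80,0);R=s['tool_rot']
for i,th in enumerate(np.linspace(84.5,84.5+76,11)):
    a=np.radians(th);xy=pv+.04*np.array([np.cos(a),np.sin(a)])
    print(i,round(th,1),xy.round(4),plan(s,xy,.114,th))
    if i==5:
        s=dict(s);f=np.radians(th);s['eef_pos']=np.array([*xy,.114]);s['tool_rot']=np.array([[np.cos(f),np.sin(f),0],[np.sin(f),-np.cos(f),0],[0,0,-1]])
E
```

```text
7.025 [0.56553055 0.09042307 0.11464095] 0.027327493025130718 [0.62224551 0.07406592 0.01270785] 0.0
0 84.5 [0.5652 0.0909] (array([ 0.006, -0.005,  0.008]), np.float64(-0.0006099494541084975))
1 92.1 [0.5599 0.0911] (array([ 0.001, -0.071,  0.008]), np.float64(-0.04283217167633053))
2 99.7 [0.5546 0.0905] (array([-0.012, -0.136,  0.008]), np.float64(-0.08505439389855288))
3 107.3 [0.5495 0.0893] (array([-0.034, -0.198,  0.008]), np.float64(-0.12727661612077507))
4 114.9 [0.5445 0.0874] (array([-0.063, -0.257,  0.008]), np.float64(-0.16949883834299725))
5 122.5 [0.5399 0.0848] (array([-0.101, -0.312,  0.008]), np.float64(-0.2117210605652196))
6 130.1 [0.5356 0.0817] (array([-0.004, -0.066,  0.   ]), np.float64(-0.042222222222222036))
7 137.7 [0.5318 0.078 ] (array([-0.017, -0.131,  0.   ]), np.float64(-0.08444444444444438))
8 145.3 [0.5285 0.0739] (array([-0.039, -0.194,  0.   ]), np.float64(-0.12666666666666673))
9 152.9 [0.5258 0.0693] (array([-0.069, -0.253,  0.   ]), np.float64(-0.16888888888888876))
10 160.5 [0.5237 0.0645] (array([-0.106, -0.308,  0.   ]), np.float64(-0.2111111111111111))
```

servo_tool([
  [0, -0.07, 0, 0, 0, -0.042, 0.32],
  [-0.012, -0.136, 0, 0, 0, -0.085, 0.32],
  [-0.034, -0.198, 0, 0, 0, -0.127, 0.32],
  [-0.063, -0.257, 0, 0, 0, -0.169, 0.32],
  [-0.1, -0.312, 0, 0, 0, -0.211, 0.32],
])

```text
t: 7.65
eef_pos: [0.5398, 0.0848, 0.1148]
tool_rot: [[-0.539, 0.842, 0.001], [0.842, 0.539, 0.0], [-0.0, 0.001, -1.0]]
contact_force: [0.6, -0.8, -0.9]
finger_gap: 0.0274
grasp_force: 0.0
```

servo_tool([
  [-0.004, -0.066, 0, 0, 0, -0.042, 0.32],
  [-0.017, -0.131, 0, 0, 0, -0.084, 0.32],
  [-0.039, -0.194, 0, 0, 0, -0.127, 0.32],
  [-0.069, -0.253, 0, 0, 0, -0.169, 0.32],
  [-0.106, -0.308, 0, 0, 0, -0.211, 0.32],
])

```text
t: 8.28
eef_pos: [0.5236, 0.0643, 0.1148]
tool_rot: [[-0.943, 0.332, 0.001], [0.332, 0.943, -0.0], [-0.001, 0.0, -1.0]]
contact_force: [0.5, -0.2, 0.4]
finger_gap: 0.0272
grasp_force: 0.0
```

servo_tool([
  [0, 0, 0, 0, 0, 0, 0.34],
  [0, 0, 0, 0, 0, 0, 0.36],
  [0, 0, -0.3, 0, 0, 0, 0.4],
  [0, 0, -0.65, 0, 0, 0, 0.4],
  [0, 0, -1, 0, 0, 0, 0.4],
])

```text
t: 8.9
eef_pos: [0.5235, 0.065, 0.1954]
tool_rot: [[-0.941, 0.338, -0.0], [0.338, 0.941, 0.0], [0.0, 0.0, -1.0]]
contact_force: [0.3, -0.9, 0.3]
finger_gap: 0.0344
grasp_force: 0.0
```

```bash
python3 - <<'E'
from bench import r
from h import *
s=r.state();print(s['t'],s['eef_pos'],s['finger_gap'],s['contact_force'],s['qpos'])
im,d=r.get_image("wrist");c=r.get_calibration("wrist");P=cloud(d,c)
k=(abs(P[...,2]-.117)<.003)&(np.linalg.norm(P[...,:2]-B(80,0),axis=2)<.06)
if k.any():
    m=P[k].mean(0);v=m[:2]-B(80,0);print(k.sum(),m,np.linalg.norm(v),np.degrees(np.arctan2(v[1],v[0]))-71.32)
cv2.imwrite("pics/w2.png",im)
print(plan(s,B(-14.6,0),.195,71.32))
for n in("top",):
    im,d=r.get_image(n);cv2.imwrite("pics/t2.png",im)
E
```

```text
8.9 [0.52349211 0.06503416 0.19540216] 0.034383381484808295 [ 0.2680025  -0.90197703  0.2554759 ] [ 20.92340704  28.89233017 -48.22876574 116.47045595  29.35547812
  47.27534107  25.86958346]
252 [0.56411307 0.0906289  0.11864479] 0.03960925044057768 14.719657039244282
(array([-0.483,  1.178,  0.005]), np.float64(0.49410977111958815))
```

View pics/w2.png

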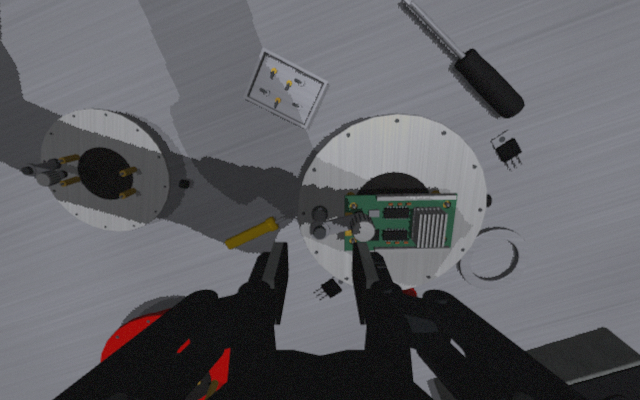

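The picture shows the knob still over the board, at (362,232), so the swing missed it. I check the tool geometry.

```bash
python3 - <<'E'
from bench import r
from h import *
s=r.state();c=r.get_calibration("wrist");R=s['tool_rot'];p=s['eef_pos']
print(r.tip_extent,[x for x in dir(r) if x[0]!='_'])
for o in([0,0,0],[0,.017,0],[0,-.017,0],[0,.017,.019],[0,-.017,.019]): print(o,px(p+R@o,c))
print('cam in tool',R.T@(c['position']-p));print((R.T@c['orientation']).round(3))
print(px(np.array([.5642,.0906,.1175]),c))
im,d=r.get_image("wrist");P=cloud(d,c)
L=(P-p)@R
for v in range(235,330,8): print(v,[(L[v,u]*1000).round(0).astype(int).tolist() for u in(268,280,285,365,370,378)])
E
```

```text
0.019 ['MotionError', 'finish_job', 'get_calibration', 'get_image', 'state', 'tip_extent']
[0, 0, 0] [320.82610654 241.35518378]
[0, 0.017, 0] [349.50323275 241.35092942]
[0, -0.017, 0] [292.14728224 241.3594384 ]
[0, 0.017, 0.019] [346.75688841 228.13812929]
[0, -0.017, 0.019] [294.68594414 228.14514391]
cam in tool [ 0.08070871 -0.00066027 -0.16051146]
[[-0.    -0.949 -0.314]
 [ 1.    -0.     0.   ]
 [-0.    -0.314  0.949]]
[362.42178649 229.07489671]
235 [[-90, -68, 197], [-90, -53, 198], [-90, -46, 198], [-35, 39, 81], [-52, 51, 118], [-53, 59, 120]]
243 [[-102, -69, 198], [11, -21, -24], [11, -18, -24], [11, 22, -23], [-62, 51, 119], [-62, 60, 120]]
251 [[-113, -70, 196], [11, -20, -32], [9, -18, -28], [11, 21, -32], [-89, 58, 153], [-89, 67, 153]]
259 [[11, -24, -39], [10, -19, -38], [5, -18, -29], [11, 20, -40], [11, 22, -40], [7, 27, -33]]
267 [[11, -23, -47], [11, -18, -46], [1, -18, -30], [11, 19, -47], [11, 21, -46], [7, 26, -40]]
275 [[11, -22, -53], [8, -18, -48], [-3, -18, -31], [11, 18, -53], [11, 20, -53], [7, 25, -46]]
283 [[10, -22, -56], [5, -18, -49], [-5, -18, -35], [10, 18, -56], [9, 20, -56], [12, 22, -59]]
291 [[12, -20, -65], [1, -18, -50], [-10, -18, -34], [6, 18, -57], [12, 18, -65], [12, 21, -65]]
299 [[13, -19, -71], [-2, -18, -51], [-190, -50, 198], [2, 18, -56], [13, 17, -70], [12, 20, -70]]
307 [[12, -18, -75], [-5, -18, -52], [-205, -51, 199], [-1, 18, -58], [12, 17, -74], [13, 19, -75]]
315 [[17, -17, -83], [-8, -18, -54], [-218, -51, 198], [-4, 18, -58], [17, 15, -84], [17, 17, -84]]
323 [[17, -16, -88], [-231, -59, 197], [-232, -51, 198], [-10, 19, -56], [17, 14, -87], [17, 17, -88]]
```

The fingertips appear near tool z = -24 mm, not ahead of the TCP, so they passed about 20 mm above the knob. I go back over the knob and measure the real tip offset at several openings.

servo_tool([
  [-0.076, 0.095, 0, 0, 0, 0.042, 1],
  [-0.152, 0.19, 0, 0, 0, 0.084, 1],
  [-0.228, 0.285, 0, 0, 0, 0.126, 1],
  [-0.304, 0.38, 0, 0, 0, 0.168, 1],
  [-0.38, 0.476, 0, 0, 0, 0.21, 1],
])

```text
t: 9.68
eef_pos: [0.5647, 0.0903, 0.1933]
tool_rot: [[-0.534, 0.846, -0.001], [0.846, 0.534, -0.001], [0.0, -0.001, -1.0]]
contact_force: [-0.5, 0.4, -0.7]
finger_gap: 0.0854
grasp_force: 0.0
```

```bash
cat >> h.py <<'E'
def tips(r):
    s=r.state();c=r.get_calibration("wrist");im,d=r.get_image("wrist")
    L=((cloud(d,c)-s['eef_pos'])@s['tool_rot'])*1000;g=s['finger_gap']*500
    o=[]
    for sg in(1,-1):
        y=L[...,1]*sg;k=(d>0)&(abs(L[...,0])<14)&(y>g-4)&(y<g+25)&(L[...,2]<60)&(L[...,2]>-70)
        o.append((k.sum(),np.percentile(L[k][:,2],[90,98,99.5,100]).round(1),np.percentile(L[k][:,1]*sg,2).round(1)))
    print('gap',s['finger_gap'],'z tips',o);return im,d,s
E
python3 -c "
from bench import r
from h import *
im,d,s=tips(r);cv2.imwrite('pics/w3.png',im);print(s['eef_pos'],s['t'])"
```

```text
gap 0.0853821054181657 z tips [(np.int64(2653), array([-38.6, -33.6, -31.9, -30.8]), np.float64(41.6)), (np.int64(2652), array([-38.8, -33.4, -31.7, -30.3]), np.float64(43.1))]
[0.56474468 0.09029093 0.19332035] 9.675
```

servo_tool([
  [0, 0, 0, 0, 0, 0.05, 0.4],
  [0, 0, 0, 0, 0, 0.1, 0.32],
  [0, 0, 0, 0, 0, 0.15, 0.32],
  [0, 0, 0, 0, 0, 0.21, 0.32],
  [0, 0, 0, 0, 0, 0.21, 0.32],
])

```text
t: 10.35
eef_pos: [0.5644, 0.0901, 0.1938]
tool_rot: [[0.089, 0.996, -0.001], [0.996, -0.089, -0.001], [-0.001, -0.001, -1.0]]
contact_force: [0.8, -0.4, 0.5]
finger_gap: 0.0273
grasp_force: 0.0
```

```bash
python3 -c "
from bench import r
from h import *
im,d,s=tips(r);print(s['eef_pos'],s['t'],s['qpos'])
cv2.imwrite('pics/w4.png',im)
print(plan(s,(.5647,.0908),.114,84.5))"
```

```text
gap 0.02727223809161327 z tips [(np.int64(2645), array([-31.1, -23.8, -20.8, -18. ]), np.float64(13.1)), (np.int64(2652), array([-31. , -23.4, -20.7, -18.2]), np.float64(14.1))]
[0.56441781 0.090148   0.19380627] 10.35 [  3.86177502  27.15817037 -26.36613296 111.97493381  16.81175701
  44.65642567 -37.18682694]
(array([0.009, 0.004, 0.998]), np.float64(0.002183563496983254))
```

View pics/w4.png

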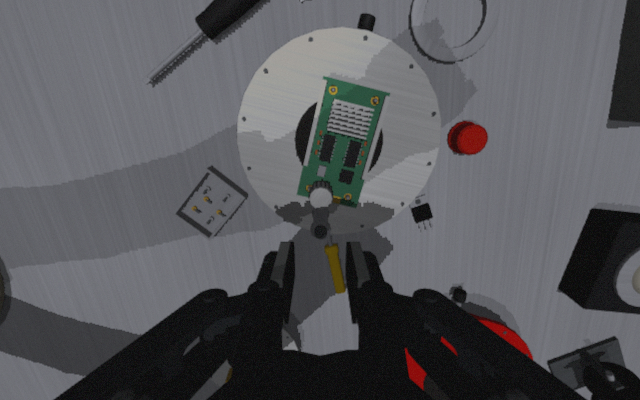

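Knob is at (320,197). The tips sit about 18 mm behind the reported TCP at this opening and about 31 mm behind when open, so real reach is about 37 mm shorter than stated. I descend that much further.

servo_tool([
  [0, 0, 0.25, 0, 0, 0, 0.45],
  [0, 0, 0.5, 0, 0, 0, 0.45],
  [0, 0, 0.75, 0, 0, 0, 0.45],
  [0, 0, 0.9, 0, 0, 0, 0.45],
  [0, 0, 1, 0, 0, 0, 0.45],
])

```text
t: 11.02
eef_pos: [0.5648, 0.0901, 0.1138]
tool_rot: [[0.09, 0.996, -0.001], [0.996, -0.09, -0.0], [-0.0, -0.001, -1.0]]
contact_force: [0.2, -0.2, -0.5]
finger_gap: 0.0383
grasp_force: 0.0
```

servo_tool([
  [0, 0, 0.15, 0, 0, 0, 0.45],
  [0, 0, 0.3, 0, 0, 0, 0.45],
  [0, 0, 0.42, 0, 0, 0, 0.45],
  [0, 0, 0.42, 0, 0, 0, 0.32],
  [0, 0, 0.42, 0, 0, 0, 0.32],
])

```text
t: 11.65
eef_pos: [0.5651, 0.0903, 0.081]
tool_rot: [[0.091, 0.996, 0.0], [0.996, -0.091, 0.0], [0.0, 0.0, -1.0]]
contact_force: [-0.2, -0.1, 0.3]
finger_gap: 0.0274
grasp_force: 0.0
```

```bash
python3 -c "
from bench import r
from h import *
im,d,s=tips(r);print(s['eef_pos'],s['t'],s['contact_force'])
cv2.imwrite('pics/w5.png',im[150:400,180:460])"
```

```text
gap 0.02736950913287651 z tips [(np.int64(4275), array([3.7, 4.3, 4.7, 8.3]), np.float64(11.2)), (np.int64(4094), array([36.4, 37.2, 37.7, 38.4]), np.float64(10.4))]
[0.56509223 0.09027092 0.08099949] 11.65 [-0.23384934 -0.08627907  0.2535056 ]
```

View pics/w5.png

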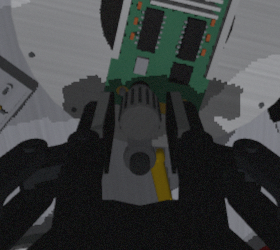

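The crop shows the knurled knob at crop (138,120), now between the two pads. Now swing it.

servo_tool([
  [0, -0.07, 0, 0, 0, -0.042, 0.32],
  [-0.012, -0.136, 0, 0, 0, -0.085, 0.32],
  [-0.034, -0.198, 0, 0, 0, -0.127, 0.32],
  [-0.063, -0.257, 0, 0, 0, -0.169, 0.32],
  [-0.1, -0.312, 0, 0, 0, -0.211, 0.32],
])

```text
t: 12.32
eef_pos: [0.54, 0.0847, 0.0815]
tool_rot: [[-0.544, 0.839, 0.002], [0.839, 0.544, 0.001], [-0.0, 0.002, -1.0]]
contact_force: [0.3, 0.5, -0.1]
finger_gap: 0.027
grasp_force: 0.7
```

servo_tool([
  [-0.004, -0.066, 0, 0, 0, -0.042, 0.32],
  [-0.017, -0.131, 0, 0, 0, -0.084, 0.32],
  [-0.039, -0.194, 0, 0, 0, -0.127, 0.32],
  [-0.069, -0.253, 0, 0, 0, -0.169, 0.32],
  [-0.106, -0.308, 0, 0, 0, -0.211, 0.32],
])

```text
t: 12.95
eef_pos: [0.5237, 0.0644, 0.0815]
tool_rot: [[-0.945, 0.326, 0.002], [0.326, 0.945, 0.001], [-0.001, 0.001, -1.0]]
contact_force: [0.5, 1.5, -0.3]
finger_gap: 0.0275
grasp_force: 0.8
```

servo_tool([
  [0, 0, 0, 0, 0, 0, 0.34],
  [0, 0, 0, 0, 0, 0, 0.36],
  [0, 0, -0.3, 0, 0, 0, 0.38],
  [0, 0, -0.65, 0, 0, 0, 0.38],
  [0, 0, -1, 0, 0, 0, 0.38],
])

```text
t: 13.58
eef_pos: [0.5231, 0.0643, 0.1618]
tool_rot: [[-0.943, 0.332, -0.0], [0.332, 0.943, -0.0], [0.0, -0.0, -1.0]]
contact_force: [-0.2, -0.7, 0.0]
finger_gap: 0.0326
grasp_force: 0.0
```

servo_tool([
  [0, 0, -0.2, 0, 0, 0.04, 0.6],
  [0, 0, -0.4, 0, 0, 0.08, 1],
  [0, 0, -0.6, 0, 0, 0.12, 1],
  [0, 0, -0.7, 0, 0, 0.16, 1],
  [0, 0, -0.7, 0, 0, 0.2, 1],
])

```text
t: 14.2
eef_pos: [0.5236, 0.0643, 0.2178]
tool_rot: [[-0.564, 0.826, 0.002], [0.826, 0.564, -0.0], [-0.001, 0.001, -1.0]]
contact_force: [-1.0, -0.0, -0.7]
finger_gap: 0.0856
grasp_force: 0.0
```

```bash
python3 - <<'E'
from bench import r
from h import *
s=r.state();print(s['t'],s['eef_pos'],s['contact_force'])
im,d=r.get_image("wrist");c=r.get_calibration("wrist");P=cloud(d,c);np.savez('w6.npz',im=im,d=d,**c)
k=(abs(P[...,2]-.117)<.003)&(np.linalg.norm(P[...,:2]-B(80,0),axis=2)<.06)
if k.any():
    m=P[k].mean(0);v=m[:2]-B(80,0);print('knob',k.sum(),m,np.linalg.norm(v),np.degrees(np.arctan2(v[1],v[0]))-71.32)
I=im.astype(int);g=(I[...,1]>I[...,2]+15)&(I[...,1]>I[...,0]+5)&(abs(P[...,2]-.078)<.006)&(np.linalg.norm(P[...,:2]-C,axis=2)<.08)
print('board',g.sum(),cv2.minAreaRect(np.float32(P[g][:,:2]*1000)))
print(plan(s,B(-14.6,0),.215,71.32))
cv2.imwrite("pics/w6.png",im)
E
```

```text
14.2 [0.5235803  0.06433559 0.21777982] [-0.97588089 -0.01671696 -0.70911086]
knob 348 [0.52394867 0.06707218 0.11631827] 0.04068865562540359 85.58875673477053
board 2922 ((586.3936157226562, 125.77201080322266), (109.77780151367188, 60.072906494140625), 71.19098663330078)
(array([0.308, 1.242, 0.036]), np.float64(0.29462001113226066))
```

View pics/w6.png

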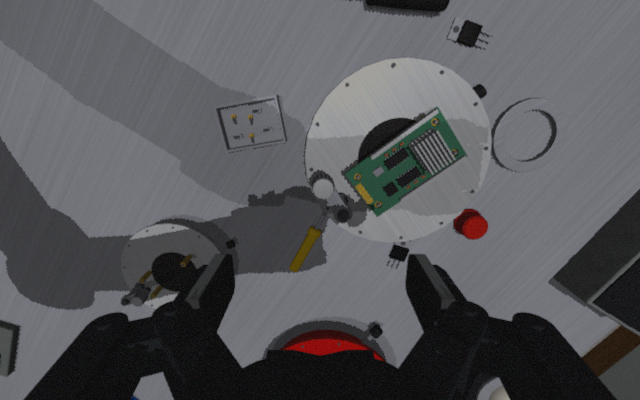

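The picture shows the finger swung to 85.6° (1.49 rad): knob at (322,187), clear of the board. The board is undisturbed. Now move over the balance point.

servo_tool([
  [0.03, 0.15, 0, 0, 0, 0.04, 1],
  [0.07, 0.3, 0, 0, 0, 0.08, 1],
  [0.12, 0.5, 0, 0, 0, 0.12, 1],
  [0.16, 0.65, 0, 0, 0, 0.16, 1],
  [0.2, 0.8, 0, 0, 0, 0.2, 1],
])

```text
t: 14.88
eef_pos: [0.5669, 0.1142, 0.2168]
tool_rot: [[0.026, 1.0, -0.0], [1.0, -0.026, -0.0], [-0.0, -0.0, -1.0]]
contact_force: [-0.5, -0.3, -0.2]
finger_gap: 0.085
grasp_force: 0.0
```

```bash
sed -i 's/^C=.*/C=np.array([.5867,.1263]);yaw=np.radians(-108.75)/' h.py; python3 -c "
from bench import r
from h import *
s=r.state();print(s['t'],s['eef_pos']);print(plan(s,B(-14.6,0),.2178,71.25),B(-14.6,0))"
```

```text
14.875 [0.56685131 0.11419281 0.21680975]
(array([ 0.332,  0.298, -0.012]), np.float64(0.09593917361804706)) [0.59139302 0.14012518]
```

Then descend 80 mm, which keeps the tips above 160 mm, and measure.

servo_tool([
  [0.11, 0.1, 0, 0, 0, 0.03, 1],
  [0.22, 0.2, 0, 0, 0, 0.06, 1],
  [0.332, 0.298, 0, 0, 0, 0.096, 1],
  [0.332, 0.298, 0, 0, 0, 0.096, 1],
  [0.332, 0.298, 0, 0, 0, 0.096, 1],
])

```text
t: 15.5
eef_pos: [0.5907, 0.1394, 0.2167]
tool_rot: [[0.316, 0.949, -0.0], [0.949, -0.316, -0.0], [-0.001, -0.0, -1.0]]
contact_force: [0.0, 0.0, 0.5]
finger_gap: 0.0852
grasp_force: 0.0
```

servo_tool([
  [0, 0, 0.25, 0, 0, 0, 1],
  [0, 0, 0.5, 0, 0, 0, 1],
  [0, 0, 0.75, 0, 0, 0, 1],
  [0, 0, 0.95, 0, 0, 0, 1],
  [0, 0, 1, 0, 0, 0, 1],
])

```text
t: 16.12
eef_pos: [0.5906, 0.1391, 0.1359]
tool_rot: [[0.318, 0.948, -0.002], [0.948, -0.318, -0.0], [-0.001, -0.001, -1.0]]
contact_force: [-0.1, 0.1, 1.2]
finger_gap: 0.0856
grasp_force: 0.0
```

```bash
python3 -c "
from bench import r
from h import *
im,d,s=tips(r);print(s['t'],s['eef_pos'],s['tool_rot'].round(4),s['qpos']);print(plan(s,B(-14.6,0),.040,71.25))
c=r.get_calibration('wrist');P=cloud(d,c)
I=im.astype(int);g=(I[...,1]>I[...,2]+15)&(I[...,1]>I[...,0]+5)&(abs(P[...,2]-.078)<.006)&(np.linalg.norm(P[...,:2]-C,axis=2)<.08)
print('board',g.sum(),cv2.minAreaRect(np.float32(P[g][:,:2]*1000)))
cv2.imwrite('pics/w7.png',im)"
```

```text
gap 0.08560444768965302 z tips [(np.int64(2657), array([-38.5, -33.4, -31.7, -30.3]), np.float64(42.0)), (np.int64(2657), array([-38.5, -33.5, -31.6, -30.4]), np.float64(42.7))]
16.125 [0.59057335 0.13914506 0.13593604] [[ 3.179e-01  9.481e-01 -1.500e-03]
 [ 9.481e-01 -3.179e-01 -5.000e-04]
 [-1.000e-03 -1.300e-03 -1.000e+00]] [ -2.59264012  33.32122277 -23.72784033 110.41203212  19.93653233
  40.37927773 -56.76082923]
(array([0.016, 0.007, 1.199]), np.float64(0.0012018391202534278))
board 3351 ((586.24658203125, 126.3816146850586), (110.36663055419922, 59.49110794067383), 71.54693603515625)
```

View pics/w7.png

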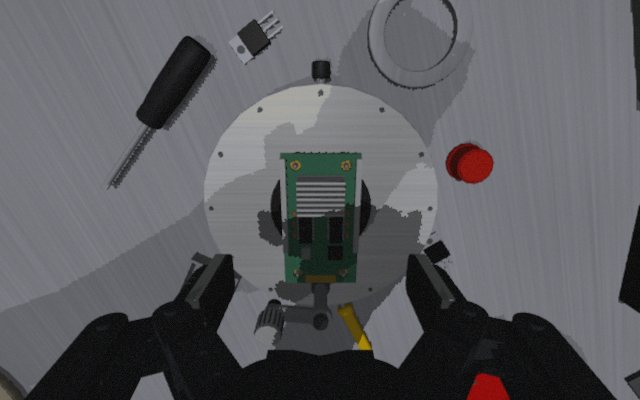

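Aligned: the board sits centred at (320,218) between the open fingers. Descend and close gently.

servo_tool([
  [0.016, 0.007, 0.25, 0, 0, 0, 1],
  [0.016, 0.007, 0.5, 0, 0, 0, 1],
  [0.016, 0.007, 0.7, 0, 0, 0, 1],
  [0.016, 0.007, 0.85, 0, 0, 0, 1],
  [0.016, 0.007, 0.9, 0, 0, 0, 1],
])

```text
t: 16.8
eef_pos: [0.5919, 0.1406, 0.0643]
tool_rot: [[0.318, 0.948, -0.001], [0.948, -0.318, -0.0], [-0.0, -0.0, -1.0]]
contact_force: [0.2, -0.1, -0.6]
finger_gap: 0.0858
grasp_force: 0.0
```

servo_tool([
  [0, 0, 0.1, 0, 0, 0, 1],
  [0, 0, 0.2, 0, 0, 0, 1],
  [0, 0, 0.3, 0, 0, 0, 1],
  [0, 0, 0.3, 0, 0, 0, 0.85],
  [0, 0, 0.3, 0, 0, 0, 0.76],
])

```text
t: 17.42
eef_pos: [0.5921, 0.1407, 0.0409]
tool_rot: [[0.318, 0.948, -0.0], [0.948, -0.318, 0.0], [0.0, -0.0, -1.0]]
contact_force: [0.3, 0.0, 0.0]
finger_gap: 0.0646
grasp_force: 0.0
```

servo_tool([
  [0, 0, 0, 0, 0, 0, 0.73],
  [0, 0, 0, 0, 0, 0, 0.71],
  [0, 0, 0, 0, 0, 0, 0.69],
  [0, 0, 0, 0, 0, 0, 0.67],
  [0, 0, 0, 0, 0, 0, 0.65],
], force=20)

```text
t: 18.05
eef_pos: [0.5921, 0.1407, 0.0412]
tool_rot: [[0.318, 0.948, 0.0], [0.948, -0.318, 0.0], [0.0, 0.0, -1.0]]
contact_force: [-1.6, 0.4, 6.0]
finger_gap: 0.0592
grasp_force: 21.3
```

servo_tool([
  [0, 0, 0, 0, 0, 0, 0.6],
  [0, 0, 0, 0, 0, 0, 0.5],
  [0, 0, 0, 0, 0, 0, 0.5],
  [0, 0, 0, 0, 0, 0, 0.5],
  [0, 0, 0, 0, 0, 0, 0.5],
], force=50)

```text
t: 18.68
eef_pos: [0.5921, 0.1407, 0.0414]
tool_rot: [[0.318, 0.948, 0.0], [0.948, -0.318, -0.0], [0.0, 0.0, -1.0]]
contact_force: [-2.3, -0.6, 8.4]
finger_gap: 0.059
grasp_force: 51.8
```

```bash
python3 -c "
from bench import r
from h import *
s=r.state();print(s['t'],s['eef_pos'],s['contact_force'],s['wrist_torque'],s['grasp_force'],s['finger_gap'],s['tool_rot'].round(4))"
```

```text
18.675 [0.5921184  0.14070799 0.04135354] [-2.33248617 -0.60421162  8.41199367] [-0.04817043  0.49449478 -0.00148005] 51.759297251701355 0.059035002124897706 [[ 3.184e-01  9.480e-01  3.000e-04]
 [ 9.480e-01 -3.184e-01 -0.000e+00]
 [ 1.000e-04  3.000e-04 -1.000e+00]]
```

servo_tool([
  [0, 0, -0.02, 0, 0, 0, 0.5],
  [0, 0, -0.05, 0, 0, 0, 0.5],
  [0, 0, -0.09, 0, 0, 0, 0.5],
  [0, 0, -0.14, 0, 0, 0, 0.5],
  [0, 0, -0.2, 0, 0, 0, 0.5],
])

```text
t: 19.3
eef_pos: [0.5921, 0.1406, 0.0571]
tool_rot: [[0.318, 0.948, -0.0], [0.948, -0.318, -0.0], [-0.0, -0.0, -1.0]]
contact_force: [-0.3, 0.8, -1.7]
finger_gap: 0.0589
grasp_force: 53.9
```

```bash
python3 -c "
from bench import r
from h import *
s=r.state();print(s['t'],s['eef_pos'],s['contact_force'],s['wrist_torque'],s['grasp_force'],s['finger_gap'])
im,d=r.get_image('wrist');c=r.get_calibration('wrist');P=cloud(d,c);I=im.astype(int)
g=(I[...,1]>I[...,2]+15)&(I[...,1]>I[...,0]+5)&(P[...,2]>.06)&(np.linalg.norm(P[...,:2]-C,axis=2)<.08)
Q=P[g];A=np.c_[Q[:,:2]-C,np.ones(len(Q))];k=abs(Q[:,2]-np.median(Q[:,2]))<.005;print(len(Q),np.linalg.lstsq(A[k],Q[k,2],rcond=None)[0])"
```

```text
19.3 [0.59206671 0.14062519 0.05709987] [-0.28419273  0.82619705 -1.67466609] [ 0.03849764  0.02945631 -0.02637399] 53.9107221364975 0.05887239894492978
5838 [ 0.00081305 -0.00100963  0.09374001]
```

Board lifted 16 mm, level, carrying about 1.7 N. I continue up.

servo_tool([
  [0, 0, -0.15, 0, 0, 0, 0.5],
  [0, 0, -0.35, 0, 0, 0, 0.5],
  [0, 0, -0.55, 0, 0, 0, 0.5],
  [0, 0, -0.75, 0, 0, 0, 0.5],
  [0, 0, -0.9, 0, 0, 0, 0.5],
])

```text
t: 19.98
eef_pos: [0.5923, 0.1406, 0.1303]
tool_rot: [[0.319, 0.948, 0.001], [0.948, -0.319, 0.0], [0.0, 0.001, -1.0]]
contact_force: [0.7, -0.2, -2.1]
finger_gap: 0.0585
grasp_force: 54.3
```

servo_tool([
  [0, 0, -0.08, 0, 0, 0, 0.5],
  [0, 0, -0.13, 0, 0, 0, 0.5],
  [0, 0, -0.15, 0, 0, 0, 0.5],
  [0, 0, -0.15, 0, 0, 0, 0.5],
  [0, 0, -0.15, 0, 0, 0, 0.5],
])

```text
t: 20.6
eef_pos: [0.5919, 0.1406, 0.1405]
tool_rot: [[0.318, 0.948, -0.001], [0.948, -0.318, -0.0], [-0.0, -0.001, -1.0]]
contact_force: [-0.4, 0.3, -1.2]
finger_gap: 0.0589
grasp_force: 54.3
```

servo_tool([
  [0, 0, 0, 0, 0, 0, 0.5],
  [0, 0, 0, 0, 0, 0, 0.5],
  [0, 0, 0, 0, 0, 0, 0.5],
  [0, 0, 0, 0, 0, 0, 0.5],
  [0, 0, 0, 0, 0, 0, 0.5],
])

```text
t: 21.22
eef_pos: [0.5921, 0.1406, 0.1409]
tool_rot: [[0.318, 0.948, -0.0], [0.948, -0.318, -0.0], [-0.0, -0.0, -1.0]]
contact_force: [0.1, 0.1, -3.2]
finger_gap: 0.0589
grasp_force: 54.3
```

```bash
python3 -c "
from bench import r
from h import *
s=r.state();print(s['t'],s['eef_pos'],s['contact_force'],s['wrist_torque'],s['grasp_force'],s['finger_gap'],abs(s['dq']).max())
im,d=r.get_image('wrist');c=r.get_calibration('wrist');P=cloud(d,c);I=im.astype(int)
g=(I[...,1]>I[...,2]+15)&(I[...,1]>I[...,0]+5)&(P[...,2]>.1)&(np.linalg.norm(P[...,:2]-C,axis=2)<.08)
Q=P[g];A=np.c_[Q[:,:2]-C,np.ones(len(Q))];k=abs(Q[:,2]-np.median(Q[:,2]))<.005;print(len(Q),np.linalg.lstsq(A[k],Q[k,2],rcond=None)[0])
im,d=r.get_image('scene');cv2.imwrite('pics/s9.png',im)"
```

```text
21.225 [0.59207838 0.14061983 0.14085169] [ 0.14264081  0.08846024 -3.20414087] [0.04276746 0.04073844 0.05662432] 54.26914930343628 0.05892096839793694 0.10087456017722166
6090 [-0.0004771  -0.00173826  0.17687317]
```

View pics/s9.png

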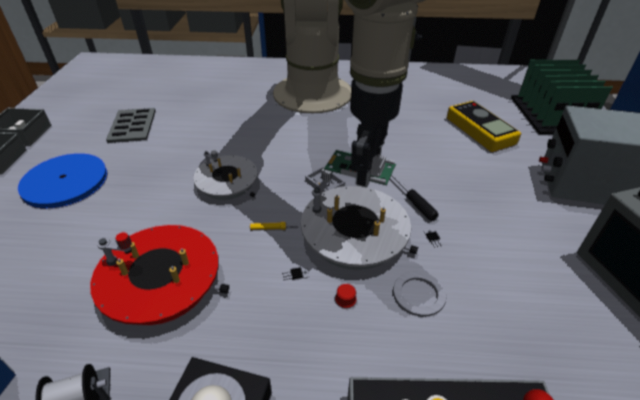

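The board is held level at (360,168) above the empty standoffs, underside at about 174 mm, which is 99 mm above the standoffs. The bystanders have not moved, so I hand in.

```bash
python3 -c "
from bench import r
print(r.finish_job())"
```

```text
the job is handed in; nothing more can be done
None
```

The hold-down finger is swung clear (about 1.49 rad), and the job was handed in with the board held still and level about 10 cm above the standoffs, over the turntable. A first swing missed the knob because the fingertips reach about 37 mm less than stated, so it was repeated lower.

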